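Stand the upturned jug under the swivel tap

TASK

Swing the tap's spout well clear of the drip tray to either side, most of a quarter turn. Then turn the upside-down red jug right way up in two goes: lay it gently on its side on the mat or worktop and let go of it, then take it afresh and stand it upright in the middle of the drip tray's grille and let go. Finally swing the spout back so that its nozzle is over the middle of the jug's mouth, without dropping or toppling the jug or disturbing the other things.

Things in the scene. Friction and masses are not known exactly. Their poses are not given: they have to be found in the camera images.
- tap: Bench-top water tap, fixed. Origin on the worktop under the grille centre; z up. Grey drip tray 130 x 150 mm (x, y) with a grille 120 x 120 mm, top 30 mm above the worktop. A steel column (34 mm diameter) stands 140 mm from the origin along the tap's own +x; a 40 mm cap tops it at 215 mm, with a small stub to 235 mm leaning away along +x.
- grille (a point): Centre of the grille's top surface, where the jug must stand.
- spout (a joint): Swivel of the spout about the column's vertical axis, rad. 0: the spout reaches from the column along the tap's -x axis with its nozzle straight over the grille's centre; positive turns it anticlockwise seen from above. Range -1.9 to 1.9. It stays where it is left: friction 0.12 N m, about 1 N at the tip.
- spout_hinge (a point): On the column's axis at the height of the spout tube's centre line (184 mm above the worktop). The spout is a level steel tube, 18 mm diameter, running 140 mm outward from here to the nozzle (collar 42 mm diameter round the hinge, 15 mm up and down); it can be pinched from above.
- nozzle (a point): Centre of the nozzle's lower end, 26 mm below the tube's centre line at the spout's tip, 140 mm from the hinge axis; the nozzle is black, 22 mm diameter. It hangs 18 mm above the mouth of a jug standing on the grille.
- mat: Light grey drying mat, fixed, 260 x 200 mm (its x, y), 5 mm thick; origin under its centre.
- jug: Red square-sided water jug, outside 50 x 50 mm (x, y), 110 mm high, walls 3 mm, mass 0.2 to 0.4 kg, open at one end with a white band and white inside. Origin at the centre of the outside of its closed base; its z axis runs along the jug to the open mouth, its x and y axes are square to the flat sides. At the start it stands upside down on the mat, mouth down.
- jug_mouth (a point): Centre of the jug's open mouth, 110 mm from the base along its z.
- spoon: Wooden spoon 180 mm long lying across the far part of the mat; origin at its middle, below. Leave alone.
- saltpot: Blue salt pot, 52 mm diameter, 52 mm high, between tap and mat; origin under its centre. Leave alone.
- coffeepot: Red and steel stove-top coffee pot, 180 mm high, about 95 mm wide plus its handle, at the back; origin under its centre. Leave alone.
- oil: Green oil bottle, 64 mm diameter, 230 mm high, at the back; origin under its centre. Leave alone.
- mug: White mug, 82 mm diameter, 95 mm high, at the back left; origin under its centre. Leave alone.
- eggs: Cardboard egg tray with six eggs, 100 x 150 mm, 66 mm high, at the right; origin under its centre. Leave alone.

How it is judged:
By the outcome, as a careful person would: the job done as asked, in the order asked, and still so for the second after the job is handed in, with the robot touching nothing.
It also fails if it takes over 72 s, if anything falls off the work surface, if the arm or the gripper's body presses on something with over 40 N, if the wrist force passes 120 N, or if a joint passes its speed limit or range.

ROBOT

A 7-joint arm with a two-finger parallel gripper is mounted at the origin on the work surface. World frame = base frame: x ahead of the robot, y to its left, z up, the work surface at z = 0. Lengths are in m, angles in degrees, forces in N, time in s.
With the tool pointing down it reaches from about 0.4 to 0.9 m from the base axis. Payload 5.5 kg.
Tool frame: the origin (TCP) lies midway between the tips of the shut fingers; the grasp point (between the pads) lies 19 mm behind it; z points along the fingers, y is the line along which they close (so a half turn about z gives the same grasp; the last joint's range is limited). The gripper opens to 92 mm and grips with 3 to 60 N. Pads are 19 mm wide; open, the fingers measure 130 mm over their backs; the gripper's body (75 mm by 190 mm) begins 47 mm behind the grasp point.
Start: joints at [-53.503, 28.699, -24.465, 88.831, 12.651, 65.22, -12.049], TCP at [0.237, 0.605, 0.201] pointing down, gripper open.
Joint ranges: [-164.97, 164.97], [-17.58, 116.51], [-87.97, 89.64], [11.32, 138.91], [-80.73, 260.73], [10.89, 115.49], [-147.41, 147.41]. Speed limits (degrees/s): [147.25, 147.25, 180, 180, 180, 180, 180].

INTERFACE

Orientations are given as [roll, pitch, yaw] about the fixed x, y, z axes, in that order (R = Rz(yaw) Ry(pitch) Rx(roll)).
In Python, from plant import goto, movel, goto_joints, move_gripper, pause, ik, grab_frame, calibration, Unreachable, finish_job, read_clock, read_joint_pos, read_joint_velocities, read_tau, read_tcp_pos, read_orientation, read_ft_force, read_ft_torque, read_grip_width, read_finger_force gives the robot as it stands. The module is installed in compiled form; this text tells all that it offers. Calls block until the motion is done:
- goto(position, orientation): joint-space move of the TCP to a pose.
- movel(position, orientation=None, rate=0.15): straight line of the TCP; orientation=None keeps the orientation; rate is the mean speed in m/s.
- goto_joints(angles): joint-space move.
- move_gripper(opening): finger opening in m; the grip force is fixed at half the most; returns when the fingers have stopped.
- pause(seconds).
- ik(position, orientation): joint angles nearest the present ones, or None.
- grab_frame(name): name is "side" or "top"; returns the picture (400x640x3 uint8, blue, green, red); there is no depth.
- calibration(name): a dict with "fx", "fy", "cx", "cy" (pixels), "k1" (the pictures are not rectified: a ray, as slopes to the right and down, at radius r is drawn at 1 + k1 r^2 times it, then the intrinsics apply), "R" (3x3) and "t" (3): a world point X has camera coordinates R X + t. Camera axes: x right, y down, z forward; pixel columns grow to the right and rows downward; lengths in m; the calibration is good to about 2 mm. A picture is of the moment at which its call begins. calibration takes no time and is no camera call.
A pose or a line that the arm cannot do raises Unreachable and nothing moves.
- finish_job(): hands the job in; it is judged then, once.
Readings, each from a call of its own:
- read_clock(): time.
- read_joint_pos(): joint angles.
- read_joint_velocities(): joint speeds.
- read_tau(): joint torques, N m.
- read_tcp_pos(): TCP position.
- read_orientation(): TCP orientation.
- read_ft_force(): force on the tool from outside, world axes, zero at the start.
- read_ft_torque(): the same for the moment, N m.
- read_grip_width(): finger opening in m.
- read_finger_force(): force on a finger pad.
Only numpy, scipy, OpenCV 4.12 (cv2) and the standard library are available. Lean on these libraries where they do the work, as an engineer would, in place of code of your own. Each camera call takes 0.05 s, during which the arm holds its last target. There are 200 camera calls.

## Working session

There is one attempt and no reset: what is moved stays moved. The work goes in short steps, each a Python script; the robot and the scene stay as the last script left them, time stands still between calls to the robot, and variables do not carry over. Pictures are saved under pics/ and viewed, at most 10 in all, crops included, and the job is handed in when it is done.

```bash
mkdir -p pics; python3 - <<'E'
from plant import *
import cv2
for n in ("side","top"):
    cv2.imwrite(f"pics/{n}0.png",grab_frame(n)); c=calibration(n)
    print(n,{k:(v.tolist() if hasattr(v,'tolist') else v) for k,v in c.items()})
print(read_clock(),read_tcp_pos(),read_orientation(),read_grip_width())
E
```

```text
side {'fx': 495.0042057432442, 'fy': 495.0042057432442, 'cx': 318.7944413590731, 'cy': 203.37409319165005, 'k1': -0.04023904742605076, 'R': [[0.8697897916682584, -0.49331076116000316, -0.01049815381036003], [-0.34429832453616477, -0.5915405361418163, -0.7290668404355272], [0.3534464344582889, 0.6377493920222824, -0.6843619882371695]], 't': [-0.563590625882407, 0.2921168064965056, 1.217553955836224]}
top {'fx': 387.44084187090766, 'fy': 387.44084187090766, 'cx': 318.94308050936, 'cy': 200.43098132230517, 'k1': -0.011337492935274298, 'R': [[0.008968118978832516, -0.9995020294719553, 0.03025336218380078], [-0.9950023840438214, -0.011928440379455778, -0.09913610874563104], [0.0994476173122982, -0.029213103079893676, -0.9946138778537882]], 't': [-0.07358128389125232, 0.616938635674434, 0.9692135212776808]}
0.1 [0.23714412 0.60449131 0.19978488] [-1.79900781e+02 -3.09847135e-03  1.58586766e+02] 0.09223532905385073
```

View pics/side0.png

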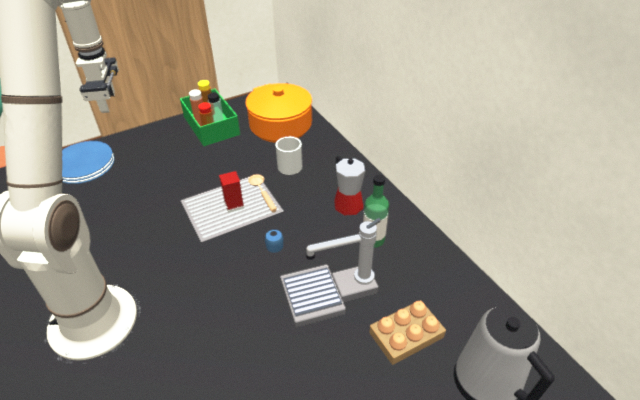

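View pics/top0.png

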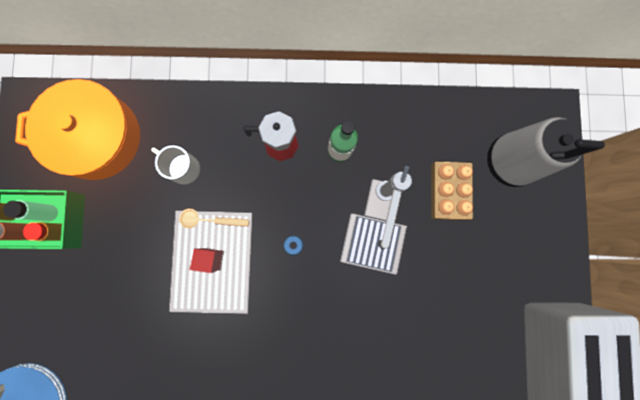

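```bash
cat > h.py <<'E'
import numpy as np, cv2
from plant import *
def ray(n,px):
    c=calibration(n); R=np.array(c["R"]);t=np.array(c["t"])
    K=np.array([[c["fx"],0,c["cx"]],[0,c["fy"],c["cy"]],[0,0,1.]])
    p=cv2.undistortPoints(np.array(px,float).reshape(-1,1,2),K,np.array([c["k1"],0,0,0]))[:,0]
    return -R.T@t, np.c_[p,np.ones(len(p))]@R
def plane(n,px,z):
    o,d=ray(n,px); return o+d*((z-o[2])/d[:,2])[:,None]
def proj(n,X):
    c=calibration(n); R=np.array(c["R"])
    K=np.array([[c["fx"],0,c["cx"]],[0,c["fy"],c["cy"]],[0,0,1.]])
    return cv2.projectPoints(np.array(X,float).reshape(-1,3),cv2.Rodrigues(R)[0],np.array(c["t"]),K,np.array([c["k1"],0,0,0]))[0][:,0]
def redmask(im):
    h=cv2.cvtColor(im,cv2.COLOR_BGR2HSV)
    return (((h[...,0]<8)|(h[...,0]>172))&(h[...,1]>150)&(h[...,2]>50)).astype(np.uint8)
E
python3 - <<'E'
from h import *
t=cv2.imread("pics/top0.png"); s=cv2.imread("pics/side0.png")
a=cv2.resize(t[150:320,160:480],None,fx=2.5,fy=2.5,interpolation=cv2.INTER_CUBIC)
cv2.imwrite("pics/tcrop.png",a)
b=cv2.resize(s[160:330,175:455],None,fx=2.8,fy=2.8,interpolation=cv2.INTER_CUBIC)
cv2.imwrite("pics/scrop.png",b)
for n,im,(x0,y0,x1,y1) in (("top",t,(180,230,240,285)),("side",s,(210,165,250,215))):
    m=redmask(im)*0; m[y0:y1,x0:x1]=redmask(im)[y0:y1,x0:x1]
    c=max(cv2.findContours(m,0,2)[0],key=cv2.contourArea)
    print(n,cv2.boundingRect(c),cv2.approxPolyDP(cv2.convexHull(c),2,True)[:,0].tolist())
    # brightness of top face vs side
    v=cv2.cvtColor(im,cv2.COLOR_BGR2HSV)[...,2]; print(np.histogram(v[m>0],bins=10))
E
```

```text
top (191, 249, 23, 23) [[213, 252], [210, 271], [191, 268], [195, 249]]
(array([  1,   1,   1,   4,   1,   6,   7,  10, 195, 178]), array([162., 166., 170., 174., 178., 182., 186., 190., 194., 198., 202.]))
side (219, 171, 24, 38) [[235, 171], [242, 204], [228, 208], [219, 175]]
(array([ 27, 348,   8,  11,  12,   9,   6,   9,  12, 151]), array([108. , 119.9, 131.8, 143.7, 155.6, 167.5, 179.4, 191.3, 203.2,
       215.1, 227. ]))
```

View pics/tcrop.png

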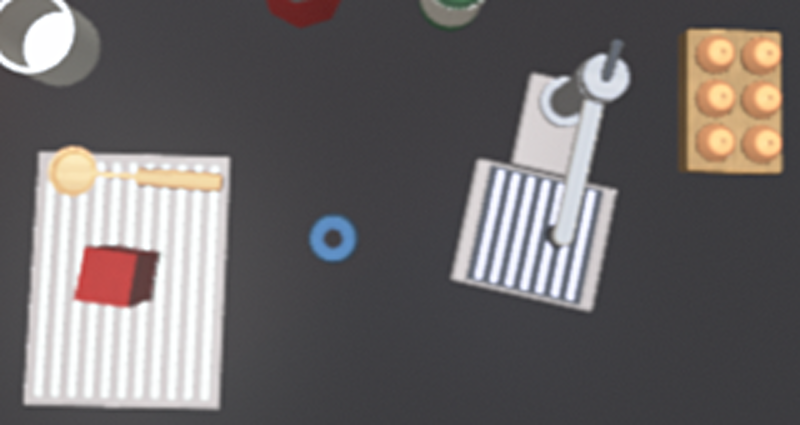

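View pics/scrop.png

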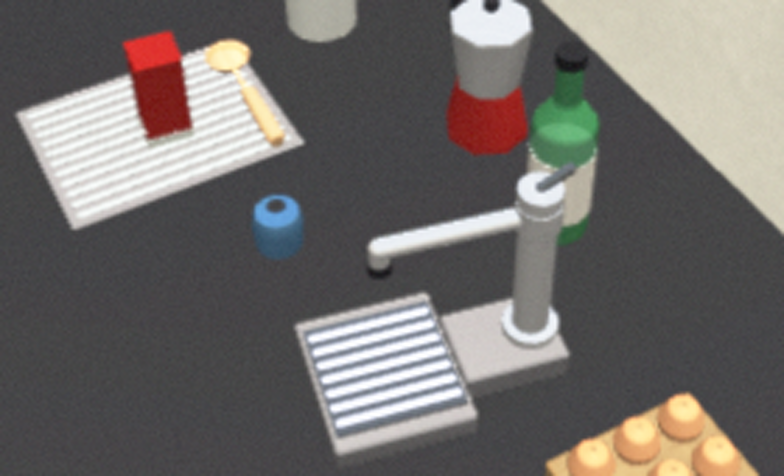

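```bash
python3 - <<'E'
from h import *
np.set_printoptions(precision=4,suppress=True)
T=lambda p:(np.array(p)+.5)/2.5-.5+[160,150]
S=lambda p:(np.array(p)+.5)/2.8-.5+[175,160]
for n,px in (("top",T([(477,158),(617,187),(592,311),(451,280)])),("side",S([(297,328),(428,295),(474,412),(336,450)]))):
    P=plane(n,px,.03)[:,:2]; print(n,"tray c",P.mean(0), np.linalg.norm(np.diff(P,axis=0,append=P[:1]),axis=1)); 
    for i in range(4):
        d=P[(i+1)%4]-P[i]; print(np.degrees(np.arctan2(*d[::-1])))
print("cap",plane("top",T([(606,77)]),.215),plane("side",S([(541,188)]),.215), "base ring",plane("top",T([(565,100)]),.03),plane("side",S([(530,323)]),.03))
print("tip",plane("top",T([(562,240)]),.184),plane("side",S([(378,250)]),.184))
for n,px in (("top",[[213,252],[210,271],[191,268],[195,249]]),):
    P=plane(n,np.array(px),.115)[:,:2]
    print("jug",P.mean(0), cv2.minAreaRect(P.astype(np.float32)*1000))
print("jug side top face",plane("side",S([(124,40),(176,35),(183,62),(131,68)]),.115))
im=cv2.imread("pics/side0.png"); m=redmask(im)[160:215,205:255]; v=im[160:215,205:255,2]
c=max(cv2.findContours(((v>180)&(m>0)).astype(np.uint8),0,2)[0],key=cv2.contourArea)
pp=cv2.boxPoints(cv2.minAreaRect(c))+[205,160]; q=plane("side",pp,.115); print(q.mean(0)); 
for nm,p in (("mat",[(38,152),(230,156),(219,409),(24,405)]),):
    print(nm,plane("top",T(p),.005)[:,:2])
print("salt",plane("top",T([(333,238)]),.052),"spoon",plane("top",T([(74,170),(222,181)]),.015))
print("oil",plane("side",S([(571,52)]),.23),"coffee",plane("side",S([(490,10)]),.18),"eggs",plane("top",T([(738,100)]),.06),"mug",plane("top",[(170,163)],.095))
E
```

```text
top tray c [ 0.5091 -0.2084] [0.1484 0.1299 0.1478 0.1279]
-101.08564891674337
167.81056166753035
78.12817813482094
-11.959446183682552
side tray c [ 0.5075 -0.2121] [0.1271 0.1376 0.125  0.138 ]
-12.035862173608898
-103.3467537204258
168.13828820525723
77.54154156250323
cap [[ 0.6442 -0.2389  0.215 ]] [[ 0.6458 -0.2389  0.215 ]] base ring [[ 0.6481 -0.2412  0.03  ]] [[ 0.6496 -0.2342  0.03  ]]
tip [[ 0.5052 -0.2062  0.184 ]] [[ 0.5088 -0.2066  0.184 ]]
jug [0.4676 0.2042] ((467.7271728515625, 204.17254638671875), (44.31085205078125, 44.236328125), 81.56653594970703)
jug side top face [[0.4475 0.2373 0.115 ]
 [0.4979 0.2173 0.115 ]
 [0.4873 0.1732 0.115 ]
 [0.4374 0.1915 0.115 ]]
[0.4668 0.206  0.115 ]
mat [[0.5893 0.3095]
 [0.5874 0.1089]
 [0.3269 0.1135]
 [0.3299 0.3123]]
salt [[ 0.5032 -0.0024  0.052 ]] spoon [[0.5703 0.2682 0.015 ]
 [0.5606 0.1151 0.015 ]]
oil [[ 0.7552 -0.122   0.23  ]] coffee [[0.7593 0.0185 0.18  ]] eggs [[ 0.6465 -0.4126  0.06  ]] mug [[0.698 0.296 0.095]]
```

```bash
cat >> h.py <<'E'
from scipy.spatial.transform import Rotation as Ro
G=np.array([.508,-.2095]); TA=np.radians(-12); C=G+.14*np.array([np.cos(TA),np.sin(TA)])
def pose(gp,head,th,sgn=1,back=0.):
    """grasp point gp, tool leaning th from down towards heading (deg); back = retreat along tool"""
    h,t=np.radians([head,th]); u=np.array([np.cos(h),np.sin(h),0])
    z=np.sin(t)*u-np.cos(t)*np.array([0,0,1]); y=sgn*np.array([-u[1],u[0],0])
    e=Ro.from_matrix(np.c_[np.cross(y,z),y,z]).as_euler('xyz',degrees=True)
    return list(np.array(gp,float)+z*(.019-back)), list(e)
def spout(s,r=.105,z=.184,flip=0):
    a=TA+np.pi+np.radians(s); p=C+r*np.array([np.cos(a),np.sin(a)])
    return [p[0],p[1],z-.019],[180,0,(np.degrees(a)+flip+180)%360-180]
E
python3 - 2>/dev/null <<'E'
from h import *
np.set_printoptions(precision=0,suppress=True,linewidth=150)
for f in (0,180):
  for s in (0,40,80,-40,-80): 
    q=ik(*spout(s,flip=f)); print("spout",f,s,q if q is None else np.array(q))
J=[.467,.205]
def ok(p): return 'x' if ik(*p) is not None else '.'
ths=range(-60,91,15)
print(list(ths))
for head in (-10,80,170,-100):
  for sg in (1,-1):
    print(head,sg,"grasp",''.join(ok(pose(J+[.08],head,t,sg)) for t in ths),
     "lay",''.join(ok(pose([.45,.2,.032],head,t,sg)) for t in ths))
for head in range(-165,181,15):
  for sg in (1,-1):
    print(head,sg,"place",''.join(ok(pose(list(G)+[.085],head,t,sg)) for t in ths))
E
```

```text
spout 0 0 [  9.  22.  13. 102.  -6.  56. 102.]
spout 0 40 [ 72.  49. -75.  94.  49.  76. 107.]
spout 0 80 [ -14.   58.   77.   86.  -57.   81. -136.]
spout 0 -40 [ 5. 24.  9. 99. -5. 57. 54.]
spout 0 -80 [ 2. 30. 11. 90. -6. 61. 12.]
spout 180 0 [ -4.  24.  29. 102. -14.  57. -71.]
spout 180 40 [  0.  29.  34.  97. -18.  60. -22.]
spout 180 80 [  8.  35.  29.  85. -18.  64.  18.]
spout 180 -40 [-32.  39.  65. 100. -39.  66. -97.]
spout 180 -80 [ -34.   55.   77.   91.  -55.   79. -133.]
[-60, -45, -30, -15, 0, 15, 30, 45, 60, 75, 90]
-10 1 grasp xxxxxxx...x lay xxxxxxx..xx
-10 -1 grasp xxxxxxx...x lay xxxxxxx..xx
80 1 grasp xxxxxxxxxxx lay xxxxxxxxxxx
80 -1 grasp xxxxxxxxxxx lay xxxxxxxxxxx
170 1 grasp ..xxxxxxx.. lay ..xxxxxxxx.
170 -1 grasp ..xxxxxxx.. lay ..xxxxxxxx.
-100 1 grasp xxxxxxxxxxx lay xxxxxxxxxxx
-100 -1 grasp xxxxxxxxxxx lay xxxxxxxxxxx
-165 1 place xxxxxxxxx..
-165 -1 place xxxxxxxxx..
-150 1 place xxxxxxxxxx.
-150 -1 place xxxxxxxxxx.
-135 1 place xxxxxxxxxxx
-135 -1 place xxxxxxxxxxx
-120 1 place xxxxxxxxxxx
-120 -1 place xxxxxxxxxxx
-105 1 place xxxxxxxxxxx
-105 -1
[... 233 characters left out ...]
x....
-30 -1 place .xxxxxx....
-15 1 place .xxxxxx....
-15 -1 place .xxxxxx....
0 1 place xxxxxxx...x
0 -1 place xxxxxxx...x
15 1 place xxxxxxxxxxx
15 -1 place xxxxxxxxxxx
30 1 place xxxxxxxxxxx
30 -1 place xxxxxxxxxxx
45 1 place xxxxxxxxxxx
45 -1 place xxxxxxxxxxx
60 1 place xxxxxxxxxxx
60 -1 place xxxxxxxxxxx
75 1 place xxxxxxxxxxx
75 -1 place xxxxxxxxxxx
90 1 place xxxxxxxxxxx
90 -1 place xxxxxxxxxxx
105 1 place xxxxxxxxxx.
105 -1 place xxxxxxxxxx.
120 1 place xxxxxxxxx..
120 -1 place xxxxxxxxx..
135 1 place ...xxxxxx..
135 -1 place ..xxxxxxx..
150 1 place ..xxxxxx...
150 -1 place ..xxxxxx...
165 1 place ..xxxxxx...
165 -1 place ..xxxxxx...
180 1 place ..xxxxxxx..
180 -1 place ..xxxxxxx..
```

```bash
python3 - <<'E'
from h import *
goto([.45,.2,.32],[180,0,-12])
goto(*spout(-1,z=.27,flip=180)); move_gripper(.06)
movel(*spout(-1,flip=180)); move_gripper(.0)
print(read_clock(),read_grip_width(),read_ft_force())
for s in range(12,80,11): movel(*spout(s,flip=180),rate=.1)
print(s,read_clock(),read_ft_force(),read_joint_pos())
move_gripper(.06); p,o=spout(s,z=.29,flip=180); movel(p,o,rate=.25)
move_gripper(.09)
goto([.45,.1,.30],o); print(read_clock())
for n in ("side","top"): cv2.imwrite(f"pics/{n}1.png",grab_frame(n))
a=cv2.imread("pics/top1.png"); b=cv2.imread("pics/side1.png")
cv2.imwrite("pics/m1.png",np.vstack([a[150:350,150:550],b[150:350,150:550]]))
E
```

```text
5.9417 0.0004851229071183324 [-2.43703712  1.09973171 12.41303192]
78 8.4333 [ 0.17133501 -0.46206525  7.00636432] [16.98406922 32.97215026 14.54645614 85.39099741 -8.89009758 62.47253215
  9.37806446]
12.4583
```

View pics/m1.png

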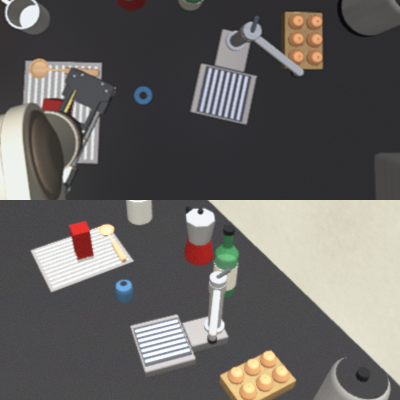

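```bash
python3 - <<'E'
from h import *
np.set_printoptions(precision=4,suppress=True)
t=cv2.imread("pics/top1.png"); s=cv2.imread("pics/side1.png")
a=cv2.resize(t[160:260,330:480],None,fx=4,fy=4,interpolation=cv2.INTER_CUBIC)
b=cv2.resize(s[200:320,330:480],None,fx=4,fy=4,interpolation=cv2.INTER_CUBIC)
cv2.imwrite("pics/m2.png",np.vstack([a,b])[:880][:, :600][::1]) if 0 else cv2.imwrite("pics/m2.png",cv2.resize(np.vstack([a,b]),None,fx=.68,fy=.68))
tip=plane("top",[(448,221)],.184)[0]; tip2=plane("side",[(150+212,150+(338-200))],.16)[0]
for p in (tip,tip2): print(p,np.degrees(np.arctan2(*(p[:2]-C)[::-1]))-168, np.linalg.norm(p[:2]-C))
print(C,read_tcp_pos(),read_ft_force(),read_grip_width())
E
```

```text
[ 0.5603 -0.3474  0.184 ] -295.8785259665386 0.1377778112446645
[ 0.5631 -0.3456  0.16  ] -295.41492029778385 0.13473799061769287
[ 0.6449 -0.2386] [0.4506 0.099  0.2999] [-0.1727  0.6017 -0.1555] 0.09015154443023088
```

View pics/m2.png

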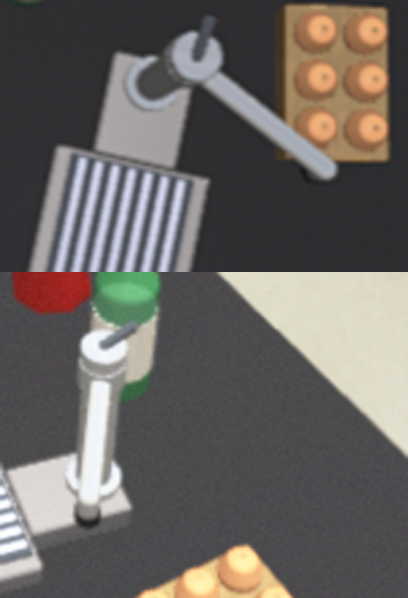

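```bash
python3 - <<'E'
from h import *
np.set_printoptions(precision=4,suppress=True)
s0=64.3
goto(*spout(s0,z=.26,flip=180))
for z in (.205,.184):
    movel(*spout(s0,z=z,flip=180)); print(read_tcp_pos(),spout(s0,z=z)[0],read_ft_force(),read_grip_width(),read_orientation())
move_gripper(.012); print(read_grip_width(),read_finger_force(),read_ft_force(),read_clock())
f=grab_frame("side"); g=grab_frame("top")
cv2.imwrite("pics/m3.png",np.hstack([cv2.resize(f[180:320,300:440],None,fx=2.8,fy=2.8),cv2.resize(g[160:300,360:500],None,fx=2.8,fy=2.8)]))
E
```

```text
[ 0.5812 -0.3211  0.1864] [np.float64(0.5807303248832206), np.float64(-0.32168610767607275), 0.186] [ 1.1709 -0.4741 -0.1426] 0.09001698133607845 [179.9961  -0.0137  52.3587]
[ 0.5807 -0.3215  0.1654] [np.float64(0.5807303248832206), np.float64(-0.32168610767607275), 0.165] [-0.1123  0.5447  0.0103] 0.08983586592541164 [-179.9781   -0.0025   52.3083]
0.012232940566386939 0.13994912733323872 [-0.0044 -0.0318 -0.6743] 16.2917
```

View pics/m3.png

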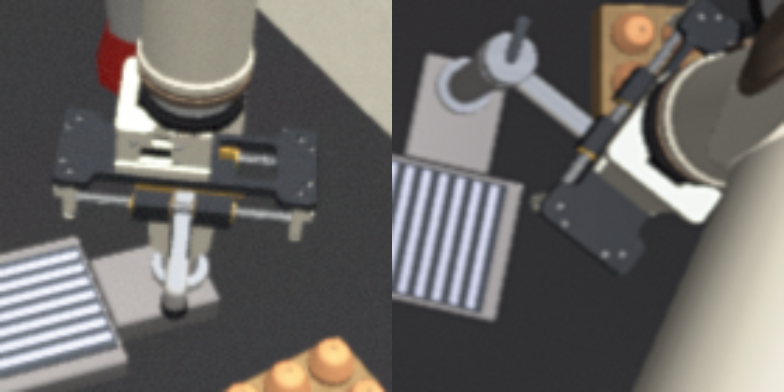

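```bash
python3 - <<'E'
from h import *
np.set_printoptions(precision=1,suppress=True)
t=np.array(read_tcp_pos()); a=np.radians(168+64.3); d=np.array([np.cos(a),np.sin(a)])
P=[t,t+[0,0,.019],t+[0,0,.066],[*C,.215],[*(C+.105*d),.184],[*(C+.14*d),.158]]
print("side crop",(proj("side",P)-[300,180])*2.8); print("top crop",(proj("top",P)-[360,160])*2.8+[392,0])
E
```

```text
side crop [[176.  268.6]
 [177.3 253.5]
 [180.4 214.5]
 [189.  131.3]
 [177.3 253.5]
 [172.1 309.2]]
top crop [[597.8 146.2]
 [605.6 144.6]
 [626.5 140.1]
 [509.5  56.5]
 [605.6 144.6]
 [629.3 173.6]]
```

```bash
python3 - <<'E'
from h import *
np.set_printoptions(precision=2,suppress=True)
def st(l): print(l,read_clock(),round(read_grip_width(),4),read_finger_force(),read_ft_force(),read_ft_torque())
st("0")
for w in (.008,.004):
    move_gripper(w); st(w)
for s in (67,71,75,79,83): movel(*spout(s,flip=180),rate=.08); st(s)
g=grab_frame("top"); f=grab_frame("side")
cv2.imwrite("pics/m4.png",np.hstack([cv2.resize(f[220:300,320:410],None,fx=4.4,fy=4.4,interpolation=cv2.INTER_CUBIC),cv2.resize(g[160:240,390:480],None,fx=4.4,fy=4.4,interpolation=cv2.INTER_CUBIC)]))
E
```

```text
0 16.3917 0.0118 0.14936670544557273 [ 0.23  0.4  -0.4 ] [-0.1   0.12 -0.01]
0.008 16.725 0.008 5.905646458268166 [-1.38  0.81  6.67] [0.02 0.36 0.08]
0.004 17.0583 0.0042 5.578197687864304 [-0.69  0.83  9.58] [0.   0.26 0.01]
67 17.3083 0.0041 4.765781611204147 [-0.19 -0.26  8.37] [-0.09  0.05 -0.01]
71 17.5583 0.0042 4.382218569517136 [1.33 0.32 6.85] [-0.15 -0.12 -0.01]
75 17.8083 0.0045 4.369593858718872 [ 0.59 -0.13  6.83] [-0.05 -0.15 -0.04]
79 18.0583 0.0039 4.351592659950256 [ 0.75 -0.32  6.01] [-0.17 -0.18  0.03]
83 18.3083 0.0041 4.33575801551342 [ 0.75 -0.07  7.19] [-0.12 -0.18  0.  ]
```

View pics/m4.png

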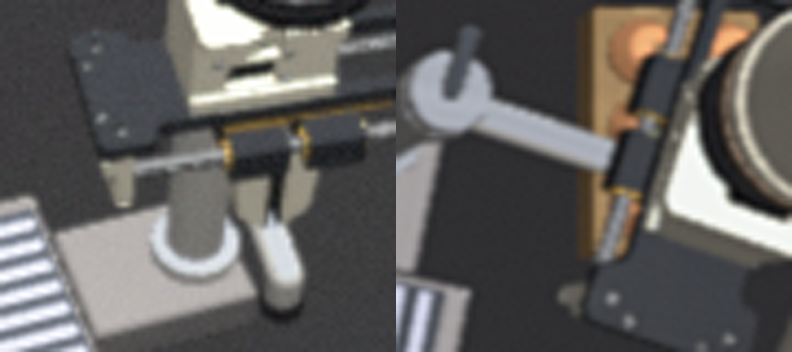

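```bash
python3 - <<'E'
from h import *
np.set_printoptions(precision=1,suppress=True)
t=np.array(read_tcp_pos()); a=np.radians(168+83); d=np.array([np.cos(a),np.sin(a)]); print(t)
P=[t,t+[0,0,.019],t+[0,0,.066],[*(C+.105*d),.175],[*(C+.14*d),.158],[*(C+.14*d),.193]]
print("side crop",(proj("side",P)-[320,220])*4.4); print("top crop",(proj("top",P)-[390,160])*4.4+[396,0])
E
```

```text
[ 0.6 -0.3  0.2]
side crop [[259.9 241.8]
 [262.7 218. ]
 [269.9 156.5]
 [257.1 232.1]
 [273.4 307.7]
 [279.  264.1]]
top crop [[619.9 167.8]
 [632.9 163.8]
 [667.6 153.2]
 [624.  169.9]
 [676.3 195.9]
 [702.7 189.7]]
```

```bash
python3 - <<'E'
from h import *
T=(np.array([(495,110),(610,150)])-[396,0]+.5)/4.4-.5+[390,160]
p=plane("top",T,.193)[:,:2]; d=p[1]-p[0]
print(np.degrees(np.arctan2(*d[::-1]))%360-168, np.degrees(np.arctan2(*(p[1]-C)[::-1]))%360-168)
print(read_tcp_pos()[2],read_orientation(),[round(float(x),1) for x in read_joint_pos()])
E
```

```text
83.42068982445653 85.38913349153617
0.16682072802857445 [1.79738000e+02 1.89786291e-02 7.10174991e+01] [13.4, 34.5, 20.1, 84.1, -12.6, 63.4, 16.9]
```

```bash
python3 - <<'E'
from h import *
np.set_printoptions(precision=3,suppress=True)
move_gripper(.06); p,o=spout(83,z=.30,flip=180); movel(p,o,rate=.3); move_gripper(.09)
J=[.467,.205,.083]; H=-100
q0=np.array(read_joint_pos())
c={s:np.array(ik(*pose(J,H,-30,s,.09))) for s in (1,-1)}
sg=min(c,key=lambda s:abs(c[s]-q0).max()); print("sgn",sg,c)
goto([.47,.05,.32],o)
goto(*pose(J,H,-30,sg,.09)); movel(*pose(J,H,-30,sg),rate=.12)
print(read_clock(),read_ft_force(),read_tcp_pos(),read_orientation())
move_gripper(.03); print(read_clock(),read_grip_width(),read_finger_force(),read_ft_force())
E
```

```text
sgn 1 {1: array([ -3.884,  13.56 ,   3.596, 125.631, -45.644,  44.875,  23.881]), -1: array([ -39.609,   17.572,   44.787,  126.678,  -56.612,   53.352,
       -145.993])}
23.9917 [0.911 0.627 0.82 ] [0.469 0.214 0.067] [179.935 -30.01   80.02 ]
24.7 0.05018745614701405 29.643992933415575 [-0.364 -0.51   1.229]
```

```bash
python3 - <<'E'
from h import *
np.set_printoptions(precision=3,suppress=True)
J=[.467,.205,.083]; H=-100; L=[.44,.245]
movel(*pose([.467,.205,.12],H,-30),rate=.12)
movel(*pose([.455,.22,.18],H,0),rate=.12)
movel(*pose(L+[.15],H,60),rate=.12)
print(read_clock(),read_grip_width(),read_ft_force())
movel(*pose(L+[.05],H,60),rate=.12)
pause(.2); f0=read_ft_force(); print(f0); z=.038
movel(*pose(L+[z],H,60),rate=.05)
while z>.024 and read_ft_force()[2]-f0[2]<2.5:
    z-=.001; movel(*pose(L+[z],H,60),rate=.03)
print(z,read_ft_force(),read_clock())
E
```

```text
27.5417 0.05038052712357319 [ 0.848 -0.863 -1.8  ]
[-0.623  0.061 -2.75 ]
0.030999999999999993 [-0.813  2.536  3.967] 30.8667
```

```bash
python3 - <<'E'
from h import *
np.set_printoptions(precision=3,suppress=True)
H=-100; L=np.array([.44,.245])
move_gripper(.09); movel(*pose([*L,.031],H,60,1,.09),rate=.2)
goto(*pose([.44,.2,.033],H,10,1,.16))
print(read_clock(),read_joint_pos())
for n in ("top","side"):
    im=grab_frame(n); cv2.imwrite(f"pics/{n}5.png",im); m=redmask(im); 
    x0,y0,x1,y1=(160,210,260,320) if n=="top" else (175,160,285,250)
    k=m*0; k[y0:y1,x0:x1]=m[y0:y1,x0:x1]
    cs=cv2.findContours(k,0,2)[0]
    if not cs: print(n,"none"); continue
    c=max(cs,key=cv2.contourArea); r=cv2.minAreaRect(c); print(n,cv2.contourArea(c),r)
    P=plane(n,cv2.boxPoints(r),.055)[:,:2]; print(P,P.mean(0))
u=np.array([np.cos(np.radians(H)),np.sin(np.radians(H))]); print("expected centre",L+.023*u)
cv2.imwrite("pics/m5.png",cv2.imread("pics/side5.png")[100:350,100:500])
E
```

```text
33.2417 [-55.162  19.071  23.952 107.996  -0.209  61.28  -41.763]
top 678.5 ((198.53846740722656, 270.80767822265625), (37.065948486328125, 19.807729721069336), 11.309932708740234)
[[0.423 0.277]
 [0.47  0.269]
 [0.453 0.18 ]
 [0.406 0.187]] [0.438 0.228]
side 292.0 ((218.82354736328125, 191.79412841796875), (20.372989654541016, 16.734956741333008), 75.96376037597656)
[[0.42  0.282]
 [0.47  0.274]
 [0.45  0.183]
 [0.402 0.19 ]] [0.436 0.232]
expected centre [0.436 0.222]
```

View pics/m5.png

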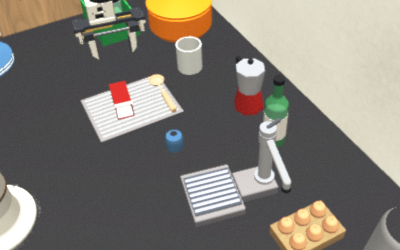

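```bash
python3 - <<'E'
from h import *
np.set_printoptions(precision=3,suppress=True)
H=-100; A=[.434,.2125,.033]
goto(*pose(A,H,-20,1,.09)); movel(*pose(A,H,-20),rate=.12)
print(read_clock(),read_ft_force()); move_gripper(.03)
print(read_clock(),read_grip_width(),read_finger_force(),read_ft_force())
movel(*pose([.434,.2125,.10],H,-20),rate=.12)
movel(*pose([.45,.12,.20],H,15),rate=.15)
movel(*pose([.47,.0,.22],H-1,45),rate=.15)
print(read_clock(),read_grip_width(),read_ft_force(),read_joint_pos())
E
```

```text
35.15 [ 0.308 -0.453  0.486]
35.8667 0.04984419049436977 30.00044882297516 [-0.57  -0.1    3.302]
38.9333 0.04987234404855738 [-1.39  -0.37  -1.229] [-59.153  32.329  39.954 106.041  18.252  73.906 -39.494]
```

```bash
python3 - <<'E'
from h import *
np.set_printoptions(precision=3,suppress=True)
H=-102; P=[.5086,-.2066]
movel(*pose(P+[.17],H,70),rate=.15)
movel(*pose(P+[.112],H,70),rate=.12)
pause(.2); f0=read_ft_force(); print(f0,read_clock()); z=.103
movel(*pose(P+[z],H,70),rate=.05)
while z>.085 and read_ft_force()[2]-f0[2]<2.5:
    z-=.001; movel(*pose(P+[z],H,70),rate=.03)
print(z,read_ft_force(),read_clock(),read_tcp_pos(),read_orientation())
for n in ("top","side"): cv2.imwrite(f"pics/{n}6.png",grab_frame(n))
E
```

```text
[ 0.628 -0.682 -1.381] 41.375
0.09499999999999999 [-1.385  4.2    2.674] 43.7083 [ 0.505 -0.224  0.089] [179.962  70.054  77.957]
```

```bash
python3 - <<'E'
from h import *
np.set_printoptions(precision=4,suppress=True)
H=-102; P=[.5086,-.2066,.095]
move_gripper(.09); print(read_ft_force(),read_grip_width())
movel(*pose(P,H,70,1,.10),rate=.15)
goto([.45,.08,.33],[180,0,71])
print(read_clock(),read_joint_pos())
R=Ro.from_euler('z',-12,degrees=True).as_matrix()
for n in ("side","top"):
    im=grab_frame(n); cv2.imwrite(f"pics/{n}7.png",im)
    B=np.array([[x,y,z] for x in(-.025,.025) for y in(-.025,.025) for z in(.03,.12)])@R.T+[*G,0]
    q=proj(n,B); x0,y0,x1,y1=int(q[:,0].min())-15,int(q[:,1].min())-25,int(q[:,0].max())+15,int(q[:,1].max())+15
    m=redmask(im); k=m*0; k[y0:y1,x0:x1]=m[y0:y1,x0:x1]
    c=max(cv2.findContours(k,0,2)[0],key=cv2.contourArea)
    print(n,"pred",q.min(0),q.max(0),"seen",c[:,0].min(0),c[:,0].max(0)+1,cv2.contourArea(c))
    print(cv2.approxPolyDP(cv2.convexHull(c),1.5,True)[:,0].tolist(), cv2.convexHull(q.astype(np.float32))[:,0].round().tolist())
    h=cv2.cvtColor(im,cv2.COLOR_BGR2GRAY); mc=proj(n,[[*G,.14]])[0]; print("mouth pred",mc)
    x,y=mc.astype(int); print(h[y-16:y+17:2,x-16:x+17:2])
E
```

```text
[-0.5159 -0.3133  0.9729] 0.08992876729549658
46.6417 [-53.2269  -0.6148  39.8327 106.9641   0.5092  73.6537 -32.5452]
side pred [297.6453 257.6333] [323.8835 300.9315] seen [299 268] [324 300] 440.5
[[299, 268], [323, 274], [322, 295], [306, 299], [301, 286]] [[324.0, 296.0], [305.0, 301.0], [299.0, 285.0], [298.0, 263.0], [317.0, 258.0], [324.0, 273.0]]
mouth pred [310.3809 262.2949]
[[ 75  73  75  78  74  75  74  74  72  75  73  75  75  75  74  74  77]
 [ 73  74  75  77  72  74  76  71  71  74  78  74  76  74  73  77  74]
 [ 73  79  73  72  78  74  75  73  75  74  75  75  75  71  78  79  74]
 [ 74  76  76  72  76  73  73  76  79  99 123 144 138  76  75  73  78]
 [ 72  76  77  77  78 119 121 193 182 165 132 148 119  80  72  74  76]
 [ 73  80 116 188 159 166 133 133 164 193 182 188 156 127  74  79  77]
 [ 74  96 222 143 165 193 184 182 182 180 184 178 199 194  86  73  76]
 [ 78  79 212 184 182 180 183 180 183 182 181 179 151 152 109  77  74]
 [ 73  75 131 192 179 182 185 181 181 182 181 177 167 188 157  80  74]
 [ 74  77  81 216 179 181 183 181 183 181 183 177 155 142 188 137 132]
 
[... 1248 characters left out ...]
 82 162 241 241 241 241 242 133  90  93  94  97 134  83 138]
 [ 36  33  83 162 241 241 240 242 240 112  91  93  98 122 152  85 148]
 [ 37  37 121 196 242 241 241 242 228 101  92  92  91 109 121  89 157]
 [ 38  40 138 218 242 241 241 243 203  89  93  91 110 109  99 104 158]
 [ 37  54 131 234 243 241 241 243 176  88  94  91 119 142  85 125 161]
 [153  82 138 171 223 235 240 244 133  89  92  97 110 126  82 137 161]
 [190  84 162 200 153 154 160 162 138 123 110 107 120 143  84 148 161]
 [165  79 181 178  78 170 199 116 153 206 140 122 135 132  91 156 159]
 [138  93 199 157  80 184 176  78 172 194  91 157 208 104 111 159 156]
 [106 112 208 132  94 202 155  81 185 172  76 172 194  87 125 160 147]]
```

```bash
python3 - <<'E'
from h import *
np.set_printoptions(precision=3,suppress=True)
k=dict(r=.088,flip=180); s0=83.5
im=cv2.imread("pics/top7.png"); 
goto(*spout(s0,z=.28,**k)); move_gripper(.06)
movel(*spout(s0,z=.166,**k),rate=.12); print(read_clock(),read_ft_force())
move_gripper(.01); print(read_clock(),read_grip_width(),read_finger_force(),read_ft_force())
E
```

```text
50.15 [-0.226 -0.118  0.303]
50.9 0.017009383175436675 30.00072866678238 [ 1.843 -2.621 -0.456]
```

```bash
python3 - <<'E'
from h import *
np.set_printoptions(precision=3,suppress=True)
k=dict(r=.088,z=.166,flip=180)
for s in np.linspace(83.5,0,9)[1:]: movel(*spout(s,**k),rate=.09)
pause(.2); print(read_clock(),read_grip_width(),read_ft_force())
move_gripper(.06); k["z"]=.28; p,o=spout(0,**k); movel(p,o,rate=.2)
goto([.45,.12,.33],o); print(read_clock())
for n in ("side","top"):
    im=grab_frame(n); cv2.imwrite(f"pics/{n}8.png",im)
    d=G; print(n,"pred tip",proj(n,[[*G,.184],[*G,.158],[*C,.215]]))
# dark nozzle / bright tube comparison
t=cv2.cvtColor(cv2.imread("pics/top8.png"),6); x,y=proj("top",[[*G,.184]])[0].astype(int)
print(x,y); print(t[y-24:y+12:2,x-14:x+15])
s=cv2.cvtColor(cv2.imread("pics/side8.png"),6); x,y=proj("side",[[*G,.162]])[0].astype(int)
print(x,y); print(s[y-14:y+14,x-14:x+15:1])
E
```

```text
53.7667 0.016983437896837265 [-3.718  1.243  6.763]
56.7083
side pred tip [[309.955 249.914]
 [310.21  257.309]
 [367.495 226.883]]
top pred tip [[385.995 244.417]
 [383.65  244.258]
 [401.964 180.169]]
385 244
[[128 140 128 112 116 126 133 131 125 121 115 105  95  96 101 104 118 147
  168 172 170 169 173 169 131  73  44  45  46]
 [191 215 176 112  78  97 153 177 154 112  95 101 117 130 126 114 131 159
  171 171 169 169 173 161 117  63  42  43  44]
 [207 209 159  96  85 139 196 214 173 109  79 114 178 205 179 139 142 163
  172 170 169 171 170 150 131 126 127 118 105]
 [213 190 133  84  98 163 206 198 145  87  89 150 203 212 166 131 152 169
  171 170 169 172 163 138 152 167 151 117  96]
 [212 168 103  79 122 187 212 183 122  79 104 176 213 198 150 135 159 170
  171 169 170 169 149 146 191 213 177 114  79]
 [198 143  94 105 162 207 208 159  94  78 127 188 210 172 132 147 166 172
  170 169 171 165 140 165 207 210 158  93  83]
 [ 87  85 130 143 145 176 185 164 133 125 167 211 212 162 133 157 170 172
  169 170 171 157 144 184 213 190 133  84  95]
 [ 43  96 150 141 103  96 103 111 126 129 
[... 3986 characters left out ...]
177 182 181 181 181 182 181 178 182 182 180 181
  183 181 176 162 154 152 140 141 189 178 137]
 [ 76  74  73 121 224 205 182 178 179 183 181 182 181 182 180 179 180 179
  183 181 181 163 153 153 154 151 153 208 212]
 [ 73  73  72 113 217 231 192 177 181 181 180 182 180 182 182 181 180 182
  181 178 178 162 155 155 154 145 131 161 200]
 [ 74  78  69  77 149 217 190 176 179 179 180 183 181 183 181 182 181 180
  179 182 180 163 153 155 167 185 167 160 193]
 [ 75  75  66  66 116 210 199 181 182 182 182 182 178 181 176 180 183 179
  177 176 184 176 168 179 192 213 209 201 177]
 [ 72  75  68  60  83 153 214 186 175 180 181 181 182 177 177 177 181 183
  176 187 194 211 216 232 227 204 188 185 179]]
```

```bash
python3 - <<'E'
from plant import *
print(read_clock(),read_ft_force()); print(finish_job())
E
```

```text
56.8083 [-0.06236276  0.57663436  0.35311312]
the job is handed in; nothing more can be done
None
```

The job is handed in at 56.8 s with the spout swung clear and back, the jug upright on the grille, and the nozzle within about 2 mm of the middle of its mouth; the first spout pinch slipped at about 64° and a second pass took it to about 83°, and I did not re-check the other objects in a final picture.

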